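# Refit the guide rod of a syringe dispenser

## Robot

A 6-joint arm with a two-finger parallel gripper is mounted at the origin on the work surface. World frame = base frame: x ahead of the robot, y to its left, z up, the work surface at z = 0. Lengths are in m, angles in rad, forces in N, time in s.
With the tool pointing down it reaches from about 0.325 to 0.85 m from the base axis. Payload 15.5 kg.
Tool frame: the origin (TCP) lies at the very end of the fingers, on their centre line; the grasp point (between the pads) lies 19 mm behind it; z points along the fingers, y is the line along which they close (so a half turn about z gives the same grasp; the last joint's range is limited). The gripper opens to 91 mm and grips with 3 to 60 N. Pads are 32 mm wide; open, the fingers measure 118 mm over their backs; the gripper's body (76 mm by 178 mm) begins 60 mm behind the grasp point.
Start: joints at [1.135, 0.494, 1.345, -0, 1.302, -0.096], TCP at [0.209, 0.589, 0.214] pointing down, gripper open.
Joint ranges: [-2.91, 2.91], [-0.82, 2.16], [0.22, 2.67], [-1.22, 4.37], [0.12, 2.79], [-3.08, 3.08]. Speed limits (rad/s): [1.89, 1.89, 2.57, 3.01, 3.01, 3.01].

## Interface

Orientations are given as a unit quaternion [w, x, y, z].
In Python, from workcell import ctrl gives the robot as it stands.
- The arm moves only by the tool drive_tool, never from a script. Its argument "plan" is one flat list of numbers, 6 for each row, row after row: the shift along the world's x, y, z in mm, then the turn, a rotation vector about the world's x, y, z in rad. A call has 1 to 5 rows; each row shifts and turns the commanded pose from where the row before left it; what a row does not reach is not made up. A row lasts 1/10 s, in which the tool goes at most 50 mm and 8.59 degrees, less where a joint would pass 70% of its speed; a pose out of reach is approached as far as the arm can. A call with a gripper value outside its range is refused whole. "hand" is the opening, from 0 (shut) to 1 (fully open), set as the call begins (left out, the last holds). The fingers move at their own pace and stop on an object; "newtons" is the grip in N (left out, the last holds). Time passes only in rows, so rows that do not move let the fingers close. It gives the time, the measured TCP pose, the force, the opening and the grip force at its end, in the units of the state.
- ctrl.read_state(): the state, without advancing time (a new reading comes with each control period).
- ctrl.read_camera(name): name is "side" or "top"; returns the picture (480x640x3 uint8, blue, green, red); there is no depth.
- ctrl.camera_params(name): a dict with "fx", "fy", "cx", "cy" (pixels), "k1" (the pictures are not rectified: a ray, as slopes to the right and down, at radius r is drawn at 1 + k1 r^2 times it, then the intrinsics apply), "pose" (4x4, takes a point from camera to world coordinates). Camera axes: x right, y down, z forward; pixel columns grow to the right and rows downward; lengths in m; the calibration is good to about 2 mm. A picture is of the moment at which its call begins. camera_params takes no time and is no camera call.
- ctrl.finish_job(): hands the job in; it is judged then, once.
The state is a dict: "t": time; "joint_pos": joint angles; "qd": joint speeds; "joint_torque": joint torques, N m; "tcp_pos": TCP position; "tool_rot": TCP orientation; "force": force on the tool from outside, world axes, zero at the start; "wrist_torque": the same for the moment, N m; "finger_gap": finger opening in m; "grasp_force": force on a finger pad.
Only numpy, scipy, OpenCV 4.12 (cv2) and the standard library are available. Lean on these libraries where they do the work, as an engineer would, in place of code of your own. Each camera call takes 0.05 s, during which the arm holds its last target. There are 200 camera calls.

## Task

The syringe dispenser has been washed and is back together except for one guide rod. Take that rod from its notched stand, thread it through the near end plate, the pusher block and the far end plate, and leave it fully home with the knob flush against the near plate. The pusher block has rocked a little on its remaining rod, so feel the rod through and never force it (keep the push well under 40 N), and leave the jar, syringe and tub alone.

Things in the scene. Friction and masses are not known exactly. Their poses are not given: they have to be found in the camera images.
- dispenser: Fixed open syringe dispenser drive: white base 190 x 345 x 12 mm, two upright aluminium end plates (104 wide, 12 thick, tops 88 mm above the table, 175 mm between centres), grey motor behind the far plate, lead screw, one fitted guide rod at x = +35 mm, a pusher block between the plates. Origin on the table under the near plate's middle; y from near to far plate; free bores at x = -30, z = 60 mm.
- near_bore (a point): Centre of the free bore at the near end plate's outer face, 60 mm above the table; the knob must end flush here. y runs along the bore line into the frame, z up. The free bores of both plates and of the pusher block are 13.5 mm, chamfered 1.5 mm, for the 12 mm rod.
- far_bore (a point): Centre of the free bore at the far end plate's inner face, 175 mm beyond near_bore along y, on the same line.
- block_mid (a point): Point on the line from near_bore to far_bore at the pusher block's mid thickness, 66 to 111 mm from near_bore. The block (24 mm thick along y, 50 high) is held along y, but with one rod it can rock about the fitted rod, 65 mm to the side, and friction keeps it where it is: its bore may sit up to 6 mm above or below this point (not shown by it). It yields up or down under about 2 N at the bore.
- guide_rod: Loose steel guide rod, 0.14 to 0.23 kg: 12 mm tubular shaft 196 mm long, tip chamfered 1.5 x 3 mm, and a round knob 24 mm in diameter, 30 mm long at the other end. Origin on the axis at the knob's inner face; y points along the shaft to the tip, the knob reaches 30 mm to -y. Balances 33 mm along the shaft. Starts level in the stand, axis 45 mm above the table.
- rod_tip (a point): Centre of the end face of the rod's shaft, 196 mm from the knob's inner face; with the rod home it stands 9 mm past the far plate's motor side. If the rod is let go part-way, after the block but short of the far plate, the knob's weight and the play in the bores leave the tip some 3 mm high.
- rod_stand: Fixed steel stand that carries the rod in two V notches: one under the middle of the knob (y = -15 mm), one under the shaft (y = 130 mm), tops about 50 mm high; base 50 x 180 x 6 mm. Origin on the table under the rod's knob face, within 4 mm; y along the rod, knob to -y.
- culture_jar: Bystander: lidded green glass culture jar, 84 mm in diameter, 135 mm tall, origin under its centre.
- syringe: Bystander: empty 60 ml syringe lying on the table, 31 mm thick, about 178 mm long along its y. Origin on the table under its middle.
- tub: Bystander: clear plastic culture tub 190 x 240 x 120 mm with a beige filling, origin under its centre.
Not all that is in view belongs to the job. What is shaped like the guide_rod but orange is not meant.

How it is judged:
By the outcome, as a careful person would: the job done as asked, in the order asked, and still so for the second after the job is handed in, with the robot touching nothing.
It also fails if it takes over 72 s, if anything falls off the work surface, if the arm or the gripper's body presses on something with over 40 N, if the wrist force passes 120 N, or if a joint passes its speed limit or range.

## Working session

There is one attempt and no reset: what is moved stays moved. The work goes in short steps, Python scripts to look and compute and a tool call to move; the robot and the scene stay as the last step left them, time stands still between calls to the robot, and variables do not carry over. Pictures are saved under pics/ and viewed, at most 10 in all, crops included, and the job is handed in when it is done.

Besides the shell and the picture viewer there is one more tool, called after "Call:" by a JSON object that holds its "fn" and its "kwargs". drive_tool: Moves the arm, as the interface text tells. Its arguments: {"type":"object","properties":{"plan":{"type":"array","items":{"type":"number"}},"hand":{"type":"number"},"newtons":{"type":"number"}},"required":["plan"]}

```bash
ls; mkdir -p pics; cat > h.py <<'E'
import numpy as np, cv2
from workcell import ctrl
def ray(cam,u,v):
    p=ctrl.camera_params(cam); K=np.array([[p['fx'],0,p['cx']],[0,p['fy'],p['cy']],[0,0,1.]])
    s=cv2.undistortPoints(np.array([[[u,v]]],float),K,np.array([p['k1'],0,0,0,0.]))[0,0]
    T=np.array(p['pose']); return T[:3,3],T[:3,:3]@np.array([s[0],s[1],1.])
def onz(cam,u,v,z):
    o,d=ray(cam,u,v); return o+d*(z-o[2])/d[2]
def proj(cam,P):
    p=ctrl.camera_params(cam); T=np.array(p['pose']); q=T[:3,:3].T@(np.array(P)-T[:3,3])
    s=q[:2]/q[2]; s=s*(1+p['k1']*(s@s)); return np.array([p['fx']*s[0]+p['cx'],p['fy']*s[1]+p['cy']])
E
python3 - <<'E'
from h import *
for c in('top','side'):
    cv2.imwrite(f'pics/{c}0.png',ctrl.read_camera(c)); p=ctrl.camera_params(c); print({k:np.round(v,3).tolist() for k,v in p.items()})
s=ctrl.read_state();print({k:np.round(v,3).tolist() for k,v in s.items()})
E
```

```text
pics
{'fx': 521.047, 'fy': 521.047, 'cx': 322.612, 'cy': 239.233, 'k1': -0.089, 'pose': [[0.019, -0.993, 0.113, 0.379], [-1.0, -0.018, 0.009, -0.017], [-0.007, -0.113, -0.994, 1.512], [0.0, 0.0, 0.0, 1.0]]}
{'fx': 481.582, 'fy': 481.582, 'cx': 322.676, 'cy': 239.635, 'k1': -0.061, 'pose': [[0.899, -0.255, 0.357, 0.158], [-0.438, -0.475, 0.763, -0.835], [-0.025, -0.842, -0.538, 0.627], [0.0, 0.0, 0.0, 1.0]]}
{'t': 0.1, 'joint_pos': [1.135, 0.494, 1.346, -0.0, 1.302, -0.095], 'qd': [0.001, -0.001, -0.002, 0.001, -0.002, -0.001], 'joint_torque': [0.002, -88.024, -38.255, 0.071, 0.048, -0.0], 'tcp_pos': [0.209, 0.589, 0.213], 'tool_rot': [-0.0, 0.17, 0.986, -0.001], 'force': [0.265, 0.036, 0.106], 'wrist_torque': [-0.012, 0.008, -0.023], 'grasp_force': 0.0, 'finger_gap': 0.091}
```

View pics/top0.png

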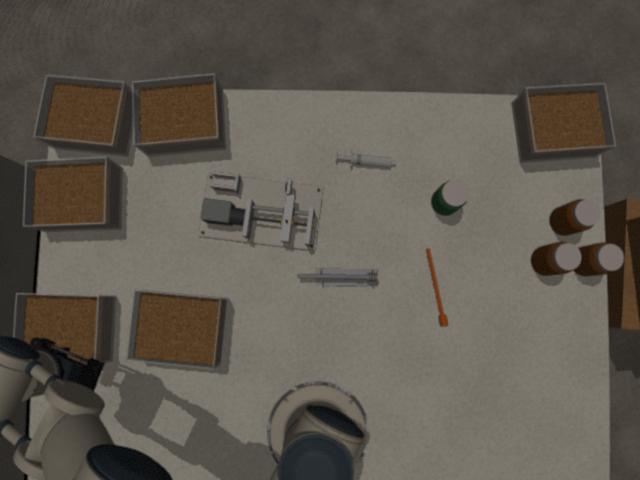

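View pics/side0.png

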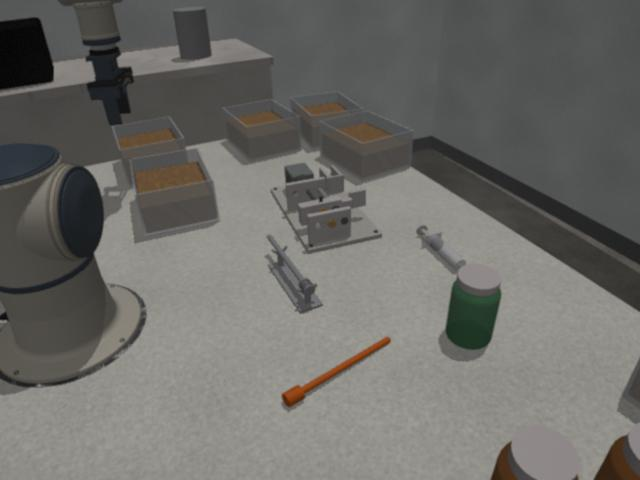

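The top view shows the grey rod in its stand at about (300–378, 277) with the knob to the right, and the dispenser at (200–322, 175–250) with the motor on the left. In the side view, the rod runs from (270,240) to (308,295).
These could be taken for the rod: the grey rod in the stand (338,277), the orange decoy (436,287), the fitted rod and lead screw (270,215), and the syringe (365,160). I choose the grey rod in the stand and will check it in a close crop.

```bash
python3 - <<'E'
import cv2,numpy as np
t=cv2.imread('pics/top0.png');s=cv2.imread('pics/side0.png')
a=cv2.resize(t[165:295,190:390],None,fx=4,fy=4,interpolation=cv2.INTER_CUBIC)
cv2.imwrite('pics/topc.png',a)
b=cv2.resize(s[155:315,255:395],None,fx=3.7,fy=3.7,interpolation=cv2.INTER_CUBIC)
cv2.imwrite('pics/sidec.png',b)
E
```

```text
(no output)
```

View pics/topc.png

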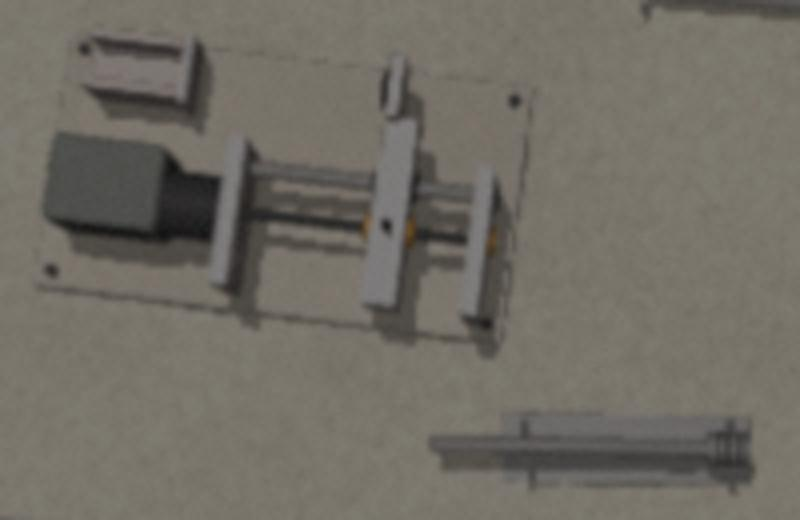

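View pics/sidec.png

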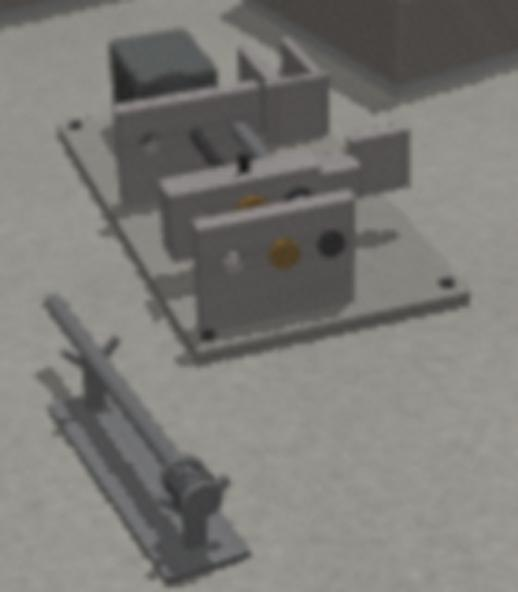

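The crops confirm the choice. The grey rod lies in its V stand with the tip to the left (crop 432,443) and the knob at (735,450). The free bore shows at side crop (232,262), and the far plate's bore at (150,143). Next I turn these pixels into positions.

```bash
python3 - <<'E'
from h import *
np.set_printoptions(precision=4,suppress=True)
t=lambda u,v:(190+(u+.5)/4-.5,165+(v+.5)/4-.5)
s=lambda u,v:(255+(u+.5)/3.7-.5,155+(v+.5)/3.7-.5)
def T(n,u,v,z): print('T',n,onz('top',*t(u,v),z))
def S(n,u,v,z): print('S',n,onz('side',*s(u,v),z))
for n,c in {'near far-x end, L,R':[(478,168),(495,168)],'near low end':[(460,318),(478,320)],'far':[(231,135),(250,137)],'farlow':[(210,284),(230,288)],'block':[(390,120),(416,122),(362,303),(395,306)]}.items():
  for p in c: T(n,*p,.088)
S('nearbore',232,262,.06);S('farbore',150,143,.06)
for p in [(432,443),(710,447)]: T('rod tip/knobface',*p,.045)
S('tip',55,302,.045);S('knob',192,482,.045)
im=cv2.imread('pics/top0.png'); g=cv2.cvtColor(im,cv2.COLOR_BGR2GRAY)
# shaft profile columns in top image
for u in range(296,388,4): print(u,g[268:290,u])
E
```

```text
T near far-x end, L,R [0.6311 0.0348 0.088 ]
T near far-x end, L,R [0.6313 0.023  0.088 ]
T near low end [0.5264 0.0448 0.088 ]
T near low end [0.5253 0.0324 0.088 ]
T far [0.6515 0.2073 0.088 ]
T far [0.6503 0.1939 0.088 ]
T farlow [0.5468 0.218  0.088 ]
T farlow [0.5443 0.2041 0.088 ]
T block [0.6639 0.0967 0.088 ]
T block [0.6628 0.0786 0.088 ]
T block [0.5356 0.1125 0.088 ]
T block [0.5339 0.0897 0.088 ]
S nearbore [0.5492 0.0285 0.06  ]
S farbore [0.5683 0.202  0.06  ]
T rod tip/knobface [0.4422 0.0644 0.045 ]
T rod tip/knobface [ 0.4429 -0.1311  0.045 ]
S tip [0.4427 0.0599 0.045 ]
S knob [ 0.4435 -0.1436  0.045 ]
296 [120 120 120 121 121 118 116 111 115 115 118 117 118 120 121 123 122 121
 119 120 122 119]
300 [120 119 118 119 117 107  90  92  90  80  81  90  95  94 103 114 120 121
 120 120 122 122]
304 [121 122 123 119 118 108  89  90  91  81  80  81  81  84  97 115 121 120
 119 121 122 120]
308 [119 113 118 121 119 110  87  88  91  83  82  83  80  85  97 115 118 117
 117 119 119 118]
312 [116 119 119 117 116 105  86  89  94  81  78  79  82  81  97 113 120 118
 117 116 117 11
[... 1012 characters left out ...]
0  83  97 102  97
  99 116 120 120]
360 [115 105 104 105 106 107 100  89  91  90  73  63  67  71  69  85 100  99
 102 118 122 120]
364 [113 103 102 105 105 105  97  87  90  89  72  63  68  72  82  97 103  98
 101 117 119 118]
368 [112 105 101 104  95  74  77  86  91  91  83  68  60  57  67  71  80  95
 103 112 115 114]
372 [110  95  79  72  66  59  61  70  72  76  68  58  48  54  68  70  71  73
  83  90 101 116]
376 [111 103 100 100  88  71  69  78  86  86  79  69  62  59  69  69  68  83
 103 116 121 121]
380 [118 118 116 114 118 118 118 117 117 116 116 117 117 118 118 120 123 121
 122 121 119 119]
384 [117 117 121 121 119 118 118 118 119 119 116 117 118 120 121 119 122 119
 119 119 119 119]
```

```bash
python3 - <<'E'
from h import *
np.set_printoptions(precision=4,suppress=True)
im=cv2.imread('pics/top0.png'); g=cv2.GaussianBlur(cv2.cvtColor(cv2.resize(im,None,fx=4,fy=4,interpolation=cv2.INTER_CUBIC),cv2.COLOR_BGR2GRAY),(3,3),0)
for th in (138,146):
  m=(g>th).astype(np.uint8); m[:,:780]=0;m[:,1310:]=0;m[:800]=0;m[1020:]=0
  for c in cv2.findContours(m,cv2.RETR_EXTERNAL,cv2.CHAIN_APPROX_NONE)[0]:
    if cv2.contourArea(c)<800: continue
    b=(cv2.boxPoints(cv2.minAreaRect(c))+.5)/4-.5
    W=np.array([onz('top',*p,.088)[:2] for p in b]); M=W.mean(0); e=[W[1]-W[0],W[2]-W[1]]; e.sort(key=np.linalg.norm)
    print(th,'ctr',M,'size',np.linalg.norm(e[0]),np.linalg.norm(e[1]),'ang',-e[1][1]/e[1][0])
# side bores: bright blobs? local patches
s=cv2.imread('pics/side0.png').astype(int).sum(2)//3
print(s[219:233,308:328]);print(s[187:200,288:304])
E
```

```text
[[ 76  80  81  81  81  81  82  82  82  81  82  82  81  81  82  82  81  81
   81  81]
 [ 76  80  81  82  82  82  82  82  82  82  83  81  82  82  82  80  81  81
   81  79]
 [ 77  82  82  82  81  80  83  81  81  80  80  80  81  81  80  80  79  80
   79  77]
 [ 78  80  82  82  81  82  81  81  83  88  87  81  79  80  79  79  79  77
   77  74]
 [ 75  79  81  81  82  80  80  81  90 105 108  89  77  77  77  77  78  78
   77  71]
 [ 76  79  79  80  79  79  80  84  94 107 109  93  78  78  79  79  78  81
   78  70]
 [ 78  78  79  79  80  79  81  92 102 107 111  95  84  80  81  79  79  80
   79  75]
 [ 79  77  79  79  79  78  80  88  98 101 102  95  89  81  80  80  79  79
   80  77]
 [ 78  77  80  79  78  80  78  84  90  95  96  94  89  80  80  79  80  79
   81  80]
 [ 76  78  80  79  79  79  79  81  86  91  90  89  84  82  81  81  81  81
   80  81]
 [ 76  77  79  80  79  80  80  80  83  84  85  82  82  82  82  82  81  81
   80  80]
 [ 77  78  80  80  80  80  82  81  81  81  82  82  82  81  81  82  80  80
   81  80]
 [ 78  80  81  81  82  81  81  81  81  81  82  80  80  81  80  81  80  82
   81  81]
 [ 78  79  81  82  81  82  82  82  80  81  81  82  82  81  81  81  80  81
   81  81]]
[[80 81 81 81 81 81 82 82 80 81 79 81 80 82 81 82]
 [81 82 81 82 82 82 82 81 81 82 81 81 81 80 81 80]
 [81 82 82 82 81 81 81 81 81 81 81 80 80 79 79 79]
 [80 82 81 81 81 80 78 76 75 78 80 80 78 78 78 79]
 [80 81 81 80 79 73 67 65 69 75 76 78 77 77 77 79]
 [79 79 80 78 74 67 60 64 76 76 77 78 79 80 79 79]
 [78 79 80 79 72 66 67 79 86 85 80 80 81 79 78 78]
 [78 78 79 78 77 79 85 92 93 88 82 79 79 79 79 80]
 [79 79 80 80 79 82 88 93 93 88 81 78 79 79 80 81]
 [78 81 78 80 78 81 85 86 86 83 80 80 79 80 81 80]
 [78 79 80 80 81 80 82 83 82 81 81 80 80 80 81 81]
 [79 81 80 81 81 81 80 80 80 81 82 81 79 80 80 81]
 [81 81 80 81 81 81 80 81 80 80 80 80 81 80 80 80]]
```

```bash
python3 - <<'E'
from h import *
np.set_printoptions(precision=4,suppress=True)
im=cv2.imread('pics/top0.png'); B=cv2.resize(im,None,fx=4,fy=4,interpolation=cv2.INTER_CUBIC).astype(int)
print(im[220,305:318].tolist(), im[240,190])
d=B[...,2]-B[...,0]
for th in (8,12):
  m=((abs(d)<th)&(B.mean(2)>95)).astype(np.uint8); m[:,:780]=0;m[:,1320:]=0;m[:780]=0;m[1030:]=0
  m=cv2.morphologyEx(m,cv2.MORPH_OPEN,np.ones((9,9)))
  for c in cv2.findContours(m,cv2.RETR_EXTERNAL,cv2.CHAIN_APPROX_NONE)[0]:
    if cv2.contourArea(c)<800: continue
    b=(cv2.boxPoints(cv2.minAreaRect(c))+.5)/4-.5
    W=np.array([onz('top',*p,.088)[:2] for p in b]); M=W.mean(0); e=[W[1]-W[0],W[2]-W[1]]; e.sort(key=np.linalg.norm)
    print(th,'ctr',M,'size',np.linalg.norm(e[0]),np.linalg.norm(e[1]),'ang',-e[1][1]/e[1][0])
n=onz('side',317.8,225.6,.06);f=onz('side',295,193.6,.06);print(n,f,f-n,(f-n)[0]/(f-n)[1])
a,b=onz('top',304,275.4,.045),onz('top',364,275.9,.045);print(a,b,(a-b)[0]/(a-b)[1])
E
```

```text
[[68, 73, 78], [69, 74, 79], [90, 93, 95], [116, 116, 119], [123, 124, 126], [124, 124, 126], [114, 115, 116], [82, 82, 83], [62, 67, 70], [67, 73, 76], [69, 73, 78], [67, 72, 77], [76, 83, 85]] [108 116 121]
8 ctr [0.5809 0.0351] size 0.013585223112524154 0.10341147850298049 ang 0.09233623200049043
8 ctr [0.5993 0.2086] size 0.012810183752644639 0.10327495187881645 ang 0.10701574912433687
8 ctr [0.6002 0.0963] size 0.024628979549275 0.13077653937932837 ang 0.10238874211842085
12 ctr [0.5817 0.0353] size 0.014860588350929493 0.10533899571668638 ang 0.11330161856701912
12 ctr [0.6002 0.2092] size 0.014171925585205268 0.10608558492906771 ang 0.10797814046712555
12 ctr [0.6001 0.0966] size 0.025557412588849495 0.1311903572880772 ang 0.10467526700401247
[0.5499 0.0274 0.06  ] [0.5672 0.2006 0.06  ] [0.0173 0.1732 0.    ] 0.09984080957171143
[0.4424 0.0465 0.045 ] [ 0.4441 -0.1223  0.045 ] -0.010032581002083414
```

Measurements agree:

| Item | Value |
|---|---|
| Near bore | about (0.550, 0.032, 0.060) |
| Bore line dx/dy | about 0.105 |
| Near plate to far plate, centres | 174.6 mm (given: 175) |
| Block middle from near bore | about 69 mm |
| Rod knob face | about (0.444, -0.132) |
| Rod length | about 195.5 mm (given: 196) |
| Rod dx/dy | -0.010 |

I move above the grip point, 30 mm along the shaft.

Call:
{"fn": "drive_tool", "kwargs": {"plan": [11.75,-34.55,0,0,0,-0.061,11.75,-34.55,0,0,0,-0.061,11.75,-34.55,0,0,0,-0.061,11.75,-34.55,0,0,0,-0.061,11.75,-34.55,0,0,0,-0.061], "hand": 0.6}}

```text
t: 0.6
tcp_pos: [0.2677, 0.4148, 0.2137]
tool_rot: [-0.0, 0.318, 0.948, -0.0]
force: [1.1, -0.1, -1.2]
finger_gap: 0.056
grasp_force: 0.0
```

Call:
{"fn": "drive_tool", "kwargs": {"plan": [11.75,-34.55,0,0,0,-0.061,11.75,-34.55,0,0,0,-0.061,11.75,-34.55,0,0,0,-0.061,11.75,-34.55,0,0,0,-0.061,11.75,-34.55,0,0,0,-0.061]}}

```text
t: 1.1
tcp_pos: [0.3265, 0.2421, 0.2139]
tool_rot: [-0.0, 0.459, 0.889, -0.0]
force: [1.1, -0.7, -0.0]
finger_gap: 0.0547
grasp_force: 0.0
```

Call:
{"fn": "drive_tool", "kwargs": {"plan": [11.75,-34.55,0,0,0,-0.061,11.75,-34.55,0,0,0,-0.061,11.75,-34.55,0,0,0,-0.061,11.75,-34.55,0,0,0,-0.061,11.75,-34.55,0,0,0,-0.061]}}

```text
t: 1.6
tcp_pos: [0.3852, 0.0694, 0.2139]
tool_rot: [-0.0, 0.588, 0.809, 0.0]
force: [0.4, 0.9, -0.0]
finger_gap: 0.0545
grasp_force: 0.0
```

Call:
{"fn": "drive_tool", "kwargs": {"plan": [11.75,-34.55,0,0,0,-0.061,11.75,-34.55,0,0,0,-0.061,11.75,-34.55,0,0,0,-0.061,11.75,-34.55,0,0,0,-0.061,11.75,-34.55,0,0,0,-0.061]}}

```text
t: 2.1
tcp_pos: [0.444, -0.1035, 0.2138]
tool_rot: [-0.0, 0.705, 0.71, -0.0]
force: [1.2, 0.1, 0.1]
finger_gap: 0.0552
grasp_force: 0.0
```

Call:
{"fn": "drive_tool", "kwargs": {"plan": [0,0,-30,0,0,0,0,0,-40,0,0,0,0,0,-40,0,0,0,0,0,-20,0,0,0,0,0,0,0,0,0]}}

```text
t: 2.6
tcp_pos: [0.4422, -0.1014, 0.0817]
tool_rot: [-0.002, 0.704, 0.711, -0.001]
force: [0.3, -0.5, 1.6]
finger_gap: 0.055
grasp_force: 0.0
```

```bash
python3 - <<'E'
from h import *
i=ctrl.read_camera('side'); j=ctrl.read_camera('top')
a=cv2.resize(i[180:320,220:360],(560,560),interpolation=cv2.INTER_CUBIC)
cv2.imwrite('pics/s1.png',a)
print(proj('side',[.444,-.102,.045]),proj('side',[.4415,.064,.045]),proj('side',[.4447,-.132,.045]),ctrl.read_state()['tcp_pos'])
E
```

```text
[298.31850583 273.62080137] [268.37542463 235.55028484] [304.69378519 281.53515248] [ 0.44393765 -0.10192786  0.08425481]
```

View pics/s1.png

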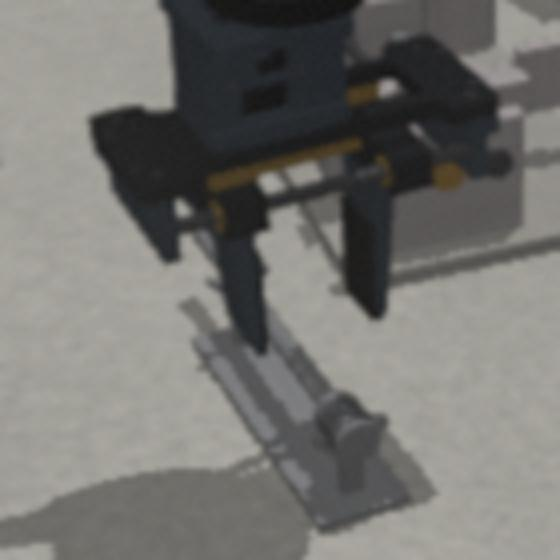

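The fingers at (245,345) and (375,310) straddle the shaft just ahead of the knob (345,430), so I descend and grip.

Call:
{"fn": "drive_tool", "kwargs": {"plan": [0,0,-20,0,0,0,0,0,-20,0,0,0,0,0,-12,0,0,0,0,0,-6,0,0,0,0,0,0,0,0,0]}}

```text
t: 3.2
tcp_pos: [0.4443, -0.1021, 0.0264]
tool_rot: [0.0, 0.704, 0.711, 0.0]
force: [-0.3, 0.6, -0.2]
finger_gap: 0.0544
grasp_force: 0.0
```

Call:
{"fn": "drive_tool", "kwargs": {"plan": [0,0,0,0,0,0,0,0,0,0,0,0,0,0,0,0,0,0,0,0,0,0,0,0,0,0,0,0,0,0], "hand": 0, "newtons": 35}}

```text
t: 3.7
tcp_pos: [0.444, -0.102, 0.0261]
tool_rot: [0.0, 0.704, 0.711, 0.0]
force: [0.1, 0.2, -0.6]
finger_gap: 0.0171
grasp_force: 0.0
```

Call:
{"fn": "drive_tool", "kwargs": {"plan": [0,0,0,0,0,0,0,0,0,0,0,0,0,0,0,0,0,0,0,0,0,0,0,0,0,0,0,0,0,0]}}

```text
t: 4.2
tcp_pos: [0.4426, -0.1016, 0.0258]
tool_rot: [-0.001, 0.704, 0.711, -0.001]
force: [-5.5, 0.5, 5.4]
finger_gap: 0.0111
grasp_force: 35.0
```

Call:
{"fn": "drive_tool", "kwargs": {"plan": [0,0,5,0,0,0,0,0,10,0,0,0,0,0,15,0,0,0,0,-25,10,0,0,0,0,-31,0,0,0,0]}}

```text
t: 4.7
tcp_pos: [0.4447, -0.1582, 0.0679]
tool_rot: [0.001, 0.703, 0.711, 0.0]
force: [0.1, -0.6, -2.1]
finger_gap: 0.0112
grasp_force: 35.0
```

Call:
{"fn": "drive_tool", "kwargs": {"plan": [25,0,0,0,0,-0.04,30,0,0,0,0,-0.04,25,0,0,0,0,-0.035,7,0,0,0,0,0,0,0,0,0,0,0]}}

```text
t: 5.2
tcp_pos: [0.5317, -0.158, 0.0664]
tool_rot: [0.0, 0.743, 0.669, 0.0]
force: [-0.4, -0.3, -1.4]
finger_gap: 0.0116
grasp_force: 35.0
```

```bash
python3 - <<'E'
from h import *
s=ctrl.read_state();print(s['tcp_pos'],s['force'],s['wrist_torque'],s['finger_gap'],s['tool_rot'])
i=ctrl.read_camera('side'); j=ctrl.read_camera('top')
cv2.imwrite('pics/s2f.png',i);cv2.imwrite('pics/t2f.png',j)
a=cv2.resize(i[170:310,250:390],(560,560),interpolation=cv2.INTER_CUBIC)
b=cv2.resize(j[200:270,280:380],(800,560),interpolation=cv2.INTER_CUBIC)[:,:]
cv2.imwrite('pics/c2.png',cv2.resize(np.hstack([a,cv2.resize(j[190:270,290:330],(280,560),interpolation=cv2.INTER_CUBIC)]),(790,526)))
E
```

```text
[ 0.5316724  -0.15797418  0.06639652] [-0.41131516 -0.29385091 -1.369017  ] [-0.07187866  0.12774353  0.04788955] 0.011551769349201777 [4.25722853e-04 7.42872126e-01 6.69433179e-01 2.04978881e-04]
```

View pics/c2.png

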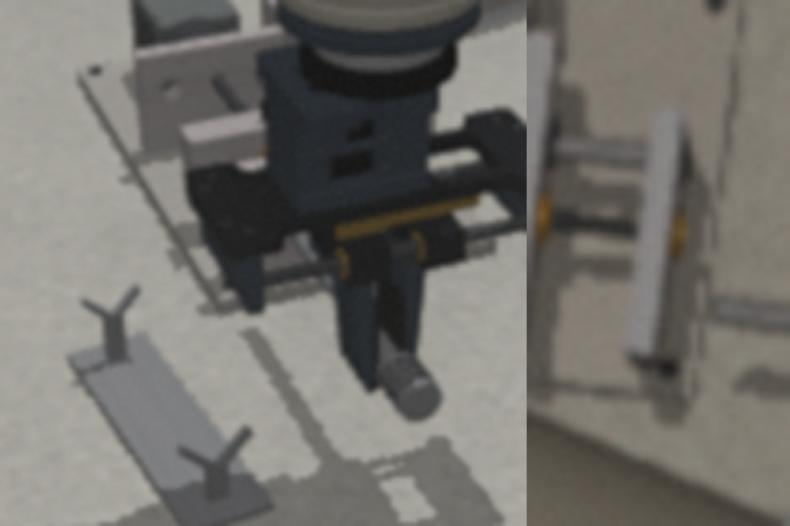

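The rod is held level in the fingers, with its tip at about (318, 237) in the top view, just short of the near plate. I measure the shaft axis against the bore line in the same camera, which cancels calibration bias.

```bash
python3 - <<'E'
from h import *
np.set_printoptions(precision=4,suppress=True)
g=cv2.imread('pics/t2f.png').astype(int).sum(2)//3
for u in range(314,346,2): print(u,g[228:250,u])
z=.0854
for u,v in((322,236.5),(334,236.9)): print(onz('top',u,v,z))
E
```

```text
314 [ 78  80  81  80  80  80  79  80  78  81  86  89  92  89  90  90  97 108
 107 109 108 108]
316 [ 96  98  85  81  92 106 109 107 104  99  93  99  98  96  97  96 105 116
 117 115 111 112]
318 [109 115 111 108 109 108 102  89  85  87  90 106 121 128 124 122 121 121
 122 124 125 124]
320 [118 116 120 119 121 118 110  96  99 101  88  99 121 126 123 123 126 124
 123 121 119 123]
322 [119 119 123 123 124 123 113  99  95 100  88  88 107 121 124 126 129 127
 115 100  91 100]
324 [117 122 122 122 124 122 117 104  92  95  92  90 106 122 125 125 125 116
  93  84  88  99]
326 [120 122 124 121 123 122 118 110  93  97  98  86  94 117 128 128 124 113
  91  83  85  88]
328 [122 120 118 121 125 125 123 112  96  97 102  89  95 117 125 125 125 121
 110  89  84  86]
330 [122 124 124 126 126 125 122 115 100  96  99  88  86 106 122 125 122 122
 111  90  82  85]
332 [123 123 126 127 126 122 120 119 109  96  95  92  89 107 123 124 124 123
 110  92  82  85]
334 [122 123 124 123 121 120 124 118 110  94  97  96  86  94 118 126 124 126
 121 109  89  85]
336 [125 122 125 126 123 123 122 119 110  96  96 100  86  96 119 126 127 124
 123 112  92  85]
338 [125 122 120 121 121 121 121 123 115 101  98 100  88  84 106 122 125 123
 122 110  90  83]
340 [126 126 123 123 125 124 122 123 119 110  93  97  91  89 109 124 124 122
 121 117 107  89]
342 [124 127 125 125 125 123 126 124 122 112  93  99  98  85  95 119 124 124
 124 125 112  91]
344 [123 123 124 121 123 122 123 124 123 113  94  95 100  85  96 122 129 126
 126 126 115  89]
[ 0.5487 -0.0025  0.0854]
[ 0.5482 -0.0356  0.0854]
```

Call:
{"fn": "drive_tool", "kwargs": {"plan": [0,0,-12,0,0,0,0,0,-13.4,0,0,0,1,10,0,0,0,0,0.7,6,0,0,0,0,0,0,0,0,0,0]}}

```text
t: 5.8
tcp_pos: [0.5325, -0.1408, 0.0405]
tool_rot: [-0.0, 0.743, 0.669, -0.0]
force: [-0.3, -1.1, -1.7]
finger_gap: 0.0112
grasp_force: 35.0
```

```bash
python3 - <<'E'
from h import *
np.set_printoptions(precision=4,suppress=True)
s=ctrl.read_state();print(s['tcp_pos'],s['force'],s['wrist_torque'])
i=ctrl.read_camera('side'); j=ctrl.read_camera('top')
P=np.array(s['tcp_pos'])+[0,0,.019]; print([proj('side',P+d*np.array([.1045,.9945,0])) for d in(.1,.166)])
a=cv2.resize(i[195:265,280:350],(560,560),interpolation=cv2.INTER_CUBIC)
cv2.imwrite('pics/c3.png',np.hstack([a,cv2.resize(j[190:270,295:325],(210,560),interpolation=cv2.INTER_CUBIC)]))
g=j.astype(int).sum(2)//3
for u in range(314,336,3): print(u,g[228:250,u])
E
```

```text
[ 0.5325 -0.1408  0.0405] [-0.3164 -1.1461 -1.7292] [-0.086  -0.0344  0.0266]
[array([328.5183, 240.8417]), array([318.3907, 226.3892])]
314 [ 77  78  79  79  81  80  76  78  94  99  86  76  82  87  82  81  91 104
 109 109 108 106]
317 [110 108  94  87  87  94  97  92  92  95  92  86  99 112 105  84  78  86
  99 118 122 121]
320 [119 118 119 118 121 120 120 113  96  97 100  88  98 118 114  96  86  84
  85 102 120 123]
323 [119 123 122 123 122 125 121 111 101  97 101  88  87 106 121 116  96  87
  90 102 122 124]
326 [119 120 121 123 123 120 120 118 108  95  96  93  85 100 120 116  90  79
  81  89 107 122]
329 [123 120 122 123 124 126 127 120 111  96  97 101  88  96 119 121 107  89
  82  84 102 120]
332 [121 124 124 126 123 121 123 122 121 110  97  98  92  90 111 120 111  91
  82  84  92 105]
335 [123 124 123 123 124 122 124 121 120 112  94  96  97  84  94 119 121 107
  88  84  87 100]
```

View pics/c3.png

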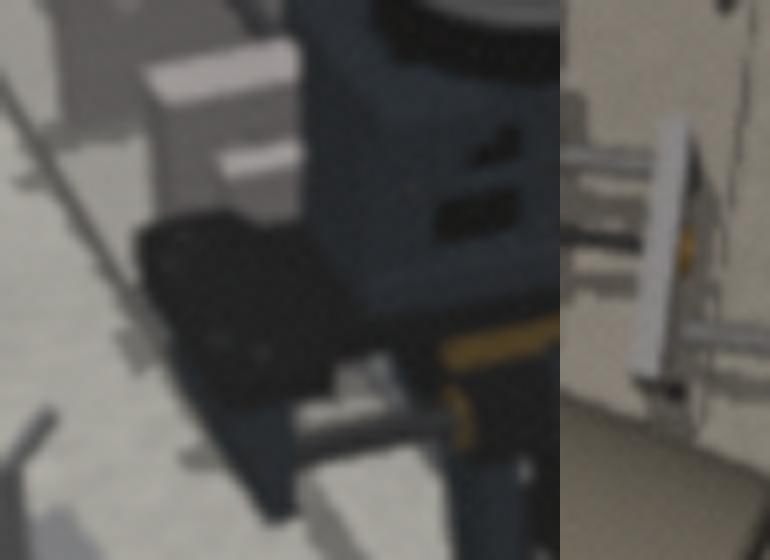

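The tip is just in front of the near plate, at (690,330) in the top crop, and lines up within about 1 mm. I advance gently and feel.

Call:
{"fn": "drive_tool", "kwargs": {"plan": [0.3,3,0,0,0,0,0.3,3,0,0,0,0,0.2,2,0,0,0,0,0.2,2,0,0,0,0,0,0,0,0,0,0]}}

```text
t: 6.4
tcp_pos: [0.5336, -0.1317, 0.0405]
tool_rot: [-0.0, 0.743, 0.669, -0.0]
force: [0.0, 0.6, -2.0]
finger_gap: 0.0114
grasp_force: 35.0
```

Call:
{"fn": "drive_tool", "kwargs": {"plan": [0.2,2,0,0,0,0,0.2,2,0,0,0,0,0,0,0,0,0,0]}}

```text
t: 6.7
tcp_pos: [0.534, -0.1277, 0.0405]
tool_rot: [-0.0, 0.743, 0.669, -0.0]
force: [0.2, -0.1, -1.7]
finger_gap: 0.011
grasp_force: 35.0
```

Call:
{"fn": "drive_tool", "kwargs": {"plan": [0.2,2,0,0,0,0,0.2,2,0,0,0,0,0,0,0,0,0,0]}}

```text
t: 7.0
tcp_pos: [0.5344, -0.1237, 0.0405]
tool_rot: [-0.0, 0.743, 0.669, 0.0]
force: [0.2, 0.3, -1.6]
finger_gap: 0.0108
grasp_force: 35.0
```

Call:
{"fn": "drive_tool", "kwargs": {"plan": [0.2,2,0,0,0,0,0.2,2,0,0,0,0,0.2,2,0,0,0,0,0,0,0,0,0,0]}}

```text
t: 7.4
tcp_pos: [0.535, -0.1177, 0.0405]
tool_rot: [-0.0, 0.743, 0.669, -0.0]
force: [-0.3, -0.1, -1.9]
finger_gap: 0.011
grasp_force: 35.0
```

```bash
python3 - <<'E'
from h import *
s=ctrl.read_state();print(s['tcp_pos'],s['force'],s['wrist_torque'])
j=ctrl.read_camera('top')
cv2.imwrite('pics/c4.png',cv2.resize(j[190:270,250:350],(800,640)[:2],interpolation=cv2.INTER_CUBIC)[:600])
E
```

```text
[ 0.53499938 -0.11765554  0.04050856] [-0.31653274 -0.10676459 -1.88941276] [-0.15551338  0.04721198 -0.03222025]
```

View pics/c4.png

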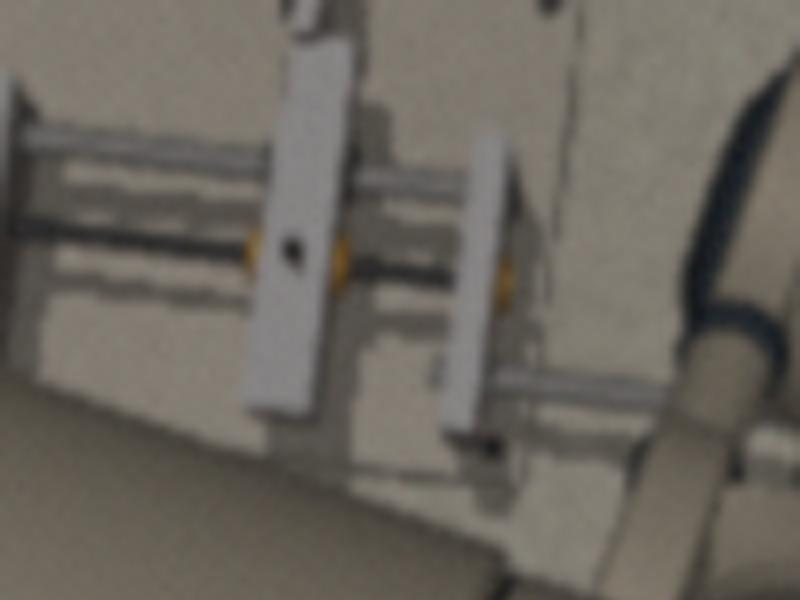

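The rod tip shows past the near plate at about (437,370), so the near plate is threaded with no force. Two views give an estimate of the block's rock, with the near plate's corner as the check.

Call:
{"fn": "drive_tool", "kwargs": {"plan": [0.8,8,0,0,0,0,0.8,8,0,0,0,0,0.8,8,0,0,0,0,0.8,8,0,0,0,0,0,0,0,0,0,0]}}

```text
t: 7.95
tcp_pos: [0.5382, -0.0847, 0.0405]
tool_rot: [-0.0, 0.743, 0.669, -0.0]
force: [-0.6, 0.3, -2.1]
finger_gap: 0.0111
grasp_force: 35.0
```

```bash
python3 - <<'E'
from h import *
np.set_printoptions(precision=4,suppress=True)
t=lambda u,v:(190+(u+.5)/4-.5,165+(v+.5)/4-.5)
s=lambda u,v:(255+(u+.5)/3.7-.5,155+(v+.5)/3.7-.5)
def tri(a,b):
    o1,d1=ray('top',*t(*a));o2,d2=ray('side',*s(*b))
    k=np.linalg.lstsq(np.c_[d1,-d2],o2-o1,rcond=None)[0];p,q=o1+d1*k[0],o2+d2*k[1];return (p+q)/2,np.linalg.norm(p-q)
print('near FL',tri((478,320),(195,222)));print('far FL',tri((230,288),(114,108)));print('block FL',tri((395,306),(163,183)))
print('near FR',tri((495,168),(355,195)))
im=cv2.imread('pics/side0.png').astype(int).sum(2)//3
for u in (301,304,307,310): print(u,'block/near',im[196:222,u])
E
```

```text
near FL (array([0.5258, 0.0319, 0.093 ]), np.float64(0.0022963011206779977))
far FL (array([0.5439, 0.2034, 0.0922]), np.float64(0.0001514447554392887))
block FL (array([0.5324, 0.0899, 0.0909]), np.float64(0.0024614116804816295))
near FR (array([0.6319, 0.0227, 0.0883]), np.float64(0.0013994285984955303))
301 block/near [ 80  80  80  80  80  83  99 128 139 140 136 119  93  79  78  79  79  79
  78  78  76  76  75  76  75  73]
304 block/near [ 81  80  79  80  79  89 120 136 139 139 133 109  88  79  81  81  80  81
  81  81  80  81  81  79  79  81]
307 block/near [ 78  80  81  79  82 103 130 137 139 134 118  91  80  80  81  80  81  88
 103 106  92  80  75  76  74  75]
310 block/near [ 53  56  63  74  93 124 135 137 137 129 102  82  81  80  79  78  83 104
 132 137 118  93  81  81  81  82]
```

Call:
{"fn": "drive_tool", "kwargs": {"plan": [0.3,3,0,0,0,0,0.2,2,0,0,0,0,0,0,0,0,0,0]}}

```text
t: 8.25
tcp_pos: [0.5387, -0.0809, 0.0405]
tool_rot: [-0.0, 0.743, 0.669, -0.0]
force: [0.1, 1.2, -1.5]
finger_gap: 0.0114
grasp_force: 35.0
```

Call:
{"fn": "drive_tool", "kwargs": {"plan": [0.2,2,0,0,0,0,0.1,1,0,0,0,0,0,0,0,0,0,0]}}

```text
t: 8.55
tcp_pos: [0.539, -0.0779, 0.0405]
tool_rot: [0.0, 0.743, 0.669, -0.0]
force: [0.4, -0.5, -2.0]
finger_gap: 0.0117
grasp_force: 35.0
```

Call:
{"fn": "drive_tool", "kwargs": {"plan": [0.1,1,0,0,0,0,0.1,1,0,0,0,0,0,0,0,0,0,0]}}

```text
t: 8.85
tcp_pos: [0.5392, -0.0758, 0.0405]
tool_rot: [-0.0, 0.743, 0.669, -0.0]
force: [0.1, 0.6, -2.2]
finger_gap: 0.0112
grasp_force: 35.0
```

Call:
{"fn": "drive_tool", "kwargs": {"plan": [0.1,1,0,0,0,0,0.1,1,0,0,0,0,0,0,0,0,0,0]}}

```text
t: 9.15
tcp_pos: [0.5394, -0.0738, 0.0405]
tool_rot: [-0.0, 0.743, 0.669, -0.0]
force: [-0.1, -0.7, -1.8]
finger_gap: 0.0114
grasp_force: 35.0
```

Call:
{"fn": "drive_tool", "kwargs": {"plan": [0.1,1,0,0,0,0,0.1,1,0,0,0,0,0,0,0,0,0,0]}}

```text
t: 9.45
tcp_pos: [0.5396, -0.0718, 0.0405]
tool_rot: [-0.0, 0.743, 0.669, -0.0]
force: [0.4, -0.6, -1.8]
finger_gap: 0.0115
grasp_force: 35.0
```

Call:
{"fn": "drive_tool", "kwargs": {"plan": [0.1,1,0,0,0,0,0.1,1,0,0,0,0,0,0,0,0,0,0]}}

```text
t: 9.75
tcp_pos: [0.5398, -0.0698, 0.0405]
tool_rot: [-0.0, 0.743, 0.669, -0.0]
force: [0.6, -0.5, -1.4]
finger_gap: 0.0111
grasp_force: 35.0
```

Call:
{"fn": "drive_tool", "kwargs": {"plan": [0.1,1,0,0,0,0,0.1,1,0,0,0,0,0,0,0,0,0,0]}}

```text
t: 10.05
tcp_pos: [0.54, -0.0678, 0.0405]
tool_rot: [-0.0, 0.743, 0.669, 0.0]
force: [0.4, -0.2, -2.4]
finger_gap: 0.0111
grasp_force: 35.0
```

Call:
{"fn": "drive_tool", "kwargs": {"plan": [0.1,1,0,0,0,0,0.1,1,0,0,0,0,0,0,0,0,0,0]}}

```text
t: 10.35
tcp_pos: [0.5402, -0.0658, 0.0405]
tool_rot: [-0.0, 0.743, 0.669, -0.0]
force: [-0.4, 0.3, -2.3]
finger_gap: 0.0109
grasp_force: 35.0
```

```bash
python3 - <<'E'
from h import *
s=ctrl.read_state();print(s['tcp_pos'],s['force'],s['wrist_torque'])
j=ctrl.read_camera('top');i=ctrl.read_camera('side')
cv2.imwrite('pics/c5.png',np.hstack([cv2.resize(j[200:270,270:340],(500,500),interpolation=cv2.INTER_CUBIC),cv2.resize(i[180:240,270:300],(250,500),interpolation=cv2.INTER_CUBIC)]))
E
```

```text
[ 0.54018054 -0.06581286  0.04051698] [-0.43447413  0.32843011 -2.29327663] [-0.10872206  0.08912702  0.01579731]
```

View pics/c5.png

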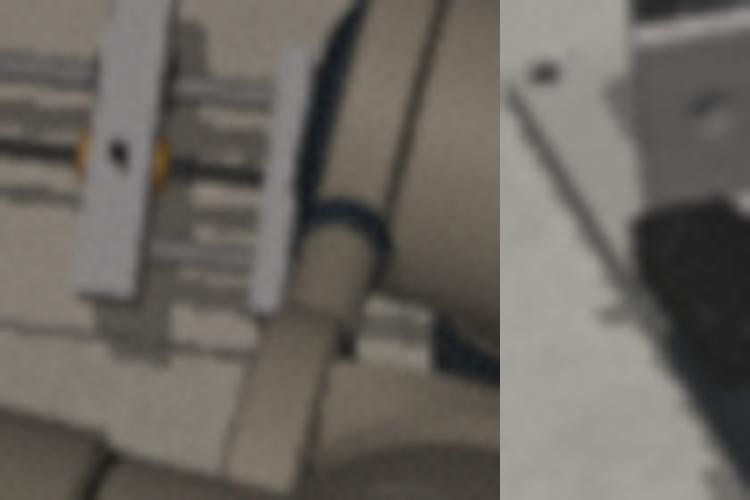

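In the top crop, the rod spans from the near plate at (250,255) to the block's front edge at about (150,245), with no contact force yet. I continue feeling forward.

Call:
{"fn": "drive_tool", "kwargs": {"plan": [0.1,1,0,0,0,0,0.1,1,0,0,0,0,0,0,0,0,0,0]}}

```text
t: 10.75
tcp_pos: [0.5404, -0.0638, 0.0405]
tool_rot: [-0.0, 0.743, 0.669, -0.0]
force: [0.1, 0.8, -2.9]
finger_gap: 0.0113
grasp_force: 35.0
```

Call:
{"fn": "drive_tool", "kwargs": {"plan": [0.1,1,0,0,0,0,0.1,1,0,0,0,0,0,0,0,0,0,0]}}

```text
t: 11.05
tcp_pos: [0.5406, -0.0618, 0.0405]
tool_rot: [-0.0, 0.743, 0.669, -0.0]
force: [0.4, -0.7, -2.1]
finger_gap: 0.011
grasp_force: 35.0
```

Call:
{"fn": "drive_tool", "kwargs": {"plan": [0.1,1,0,0,0,0,0.1,1,0,0,0,0,0,0,0,0,0,0]}}

```text
t: 11.35
tcp_pos: [0.5408, -0.0598, 0.0405]
tool_rot: [-0.0, 0.743, 0.669, 0.0]
force: [0.0, -0.0, -1.9]
finger_gap: 0.0114
grasp_force: 35.0
```

Call:
{"fn": "drive_tool", "kwargs": {"plan": [0.2,2,0,0,0,0,0.2,2,0,0,0,0,0,0,0,0,0,0]}}

```text
t: 11.65
tcp_pos: [0.5412, -0.0557, 0.0405]
tool_rot: [-0.0, 0.743, 0.669, -0.0]
force: [0.4, 0.4, -2.1]
finger_gap: 0.0111
grasp_force: 35.0
```

Call:
{"fn": "drive_tool", "kwargs": {"plan": [0.2,2,0,0,0,0,0.2,2,0,0,0,0,0,0,0,0,0,0]}}

```text
t: 11.95
tcp_pos: [0.5416, -0.0517, 0.0405]
tool_rot: [-0.0, 0.743, 0.669, 0.0]
force: [0.7, 0.2, -2.7]
finger_gap: 0.0108
grasp_force: 35.0
```

```bash
python3 - <<'E'
from h import *
s=ctrl.read_state();print(s['tcp_pos'],s['force'],s['wrist_torque'])
j=ctrl.read_camera('top');cv2.imwrite('pics/t6.png',j)
g=j.astype(int).sum(2)//3
for u in range(270,312,3): print(u,g[224:244,u])
E
```

```text
[ 0.54160421 -0.05166885  0.04050784] [ 0.65757212  0.19483562 -2.74776326] [-0.11452927  0.06535238  0.00927253]
270 [122 108  88  93 114 121 122 122 122 121 122 121 121 123 123 121 122 122
 123 121]
273 [123 111  85  78  96 117 124 120 122 122 121 123 125 124 124 124 122 124
 123 119]
276 [119 112  90  85  97 119 122 120 122 122 123 122 124 123 122 124 122 122
 125 121]
279 [117 121 111  88  92 115 122 121 121 119 119 122 123 124 125 124 124 121
 123 123]
282 [120 122 126 126 124 126 128 131 129 128 129 130 131 131 131 127 112  85
  93 113]
285 [130 127 131 130 130 129 131 130 131 131 131 130 131 131 132 129 117  88
  68  76]
288 [125 131 132 131 130 132 129 127 128 126 125 123 121 118 112 108 102  85
  64  71]
291 [75 69 61 61 63 67 66 68 71 79 88 84 73 71 76 77 79 80 80 78]
294 [ 50  65  74  80  80  79  79  79  77  80  94 101  82  76  84  83  77  83
  93 111]
297 [ 51  79 108 113 105  84  78  91 102  94  94 100  86  85  92  84  81  80
  88 103]
300 [ 47  79 116 122 109  85  78  86  99 107  94  94  92  88  98 107  88  80
  81  90]
303 [ 42  56  91 110 105  83  81  81  93 104  91  89  94  85  88  99  84  73
  73  72]
306 [28 27 28 27 28 26 30 36 48 61 70 78 79 83 85 84 89 87 82 71]
309 [88 91 91 77 45 32 43 63 86 91 92 91 92 92 92 93 90 89 89 83]
```

Call:
{"fn": "drive_tool", "kwargs": {"plan": [0.2,2,0,0,0,0,0.2,2,0,0,0,0,0.2,2,0,0,0,0,0,0,0,0,0,0]}}

```text
t: 12.4
tcp_pos: [0.5422, -0.0457, 0.0405]
tool_rot: [-0.0, 0.743, 0.669, 0.0]
force: [-0.3, 0.8, -2.0]
finger_gap: 0.0111
grasp_force: 35.0
```

Call:
{"fn": "drive_tool", "kwargs": {"plan": [0.2,2,0,0,0,0,0.2,2,0,0,0,0,0.2,2,0,0,0,0,0,0,0,0,0,0]}}

```text
t: 12.8
tcp_pos: [0.5428, -0.0397, 0.0405]
tool_rot: [-0.0, 0.743, 0.669, 0.0]
force: [0.6, -0.7, -2.0]
finger_gap: 0.0112
grasp_force: 35.0
```

```bash
python3 - <<'E'
from h import *
s=ctrl.read_state();print(s['tcp_pos'],s['force'],s['wrist_torque'])
j=ctrl.read_camera('top');cv2.imwrite('pics/t7.png',j)
g=j.astype(int).sum(2)//3
for u in range(264,300,3): print(u,g[224:244,u])
E
```

```text
[ 0.54282044 -0.03967779  0.04051946] [ 0.61643438 -0.67605399 -2.03503915] [-0.04566344  0.05838593  0.03647312]
264 [108  86  80  95 119 121 121 122 122 122 119 120 121 123 121 122 122 121
 120 113]
267 [109  86  84  97 118 123 121 120 120 120 120 123 121 122 123 121 122 122
 121 119]
270 [120 109  86  94 113 123 120 122 121 121 121 122 122 124 124 125 121 121
 124 120]
273 [123 110  85  79  96 117 123 122 122 123 122 123 124 123 122 122 122 123
 123 119]
276 [120 109  88  83  98 116 117 103 101  94  94 108 119 123 123 124 122 122
 122 123]
279 [117 120 109  88  94 114 115 100  97 100  89  98 118 124 126 126 124 119
 123 124]
282 [117 122 126 125 125 129 130 130 127 130 130 129 129 129 131 129 113  84
  94 112]
285 [129 130 130 131 130 131 129 129 130 132 130 129 130 130 131 127 118  88
  68  75]
288 [124 129 132 129 132 130 130 126 129 124 125 123 122 119 108 110 101  81
  61  72]
291 [74 66 63 63 64 64 66 69 72 78 89 82 74 70 75 76 79 78 82 80]
294 [ 48  63  77  77  81  79  80  79  77  79  95  99  82  74  83  81  81  82
  93 109]
297 [ 47  77 107 112 104  85  80  90 100  95  92  96  85  88  96  87  80  77
  75  72]
```

The rod has emerged behind the block, at columns 275–281 and rows 231–235, with negligible force. I continue to about 143 mm depth, which is the limit for this grip.

Call:
{"fn": "drive_tool", "kwargs": {"plan": [0.5,5,0,0,0,0,0.5,5,0,0,0,0,0.5,5,0,0,0,0,0.6,5,0,0,0,0,0,0,0,0,0,0]}}

```text
t: 13.35
tcp_pos: [0.545, -0.0192, 0.0405]
tool_rot: [-0.0, 0.743, 0.669, 0.0]
force: [0.3, 0.7, -1.3]
finger_gap: 0.0114
grasp_force: 35.0
```

Call:
{"fn": "drive_tool", "kwargs": {"plan": [0.5,5,0,0,0,0,0.5,5,0,0,0,0,0.5,5,0,0,0,0,0.6,5,0,0,0,0,0,0,0,0,0,0]}}

```text
t: 13.85
tcp_pos: [0.5471, 0.0007, 0.0405]
tool_rot: [-0.0, 0.743, 0.669, 0.0]
force: [1.5, 1.2, -1.2]
finger_gap: 0.0113
grasp_force: 35.0
```

```bash
python3 - <<'E'
from h import *
s=ctrl.read_state();print(s['tcp_pos'],s['force'],s['wrist_torque'])
j=ctrl.read_camera('top');cv2.imwrite('pics/t8.png',j)
g=j.astype(int).sum(2)//3
for u in list(range(248,284,3)): print(u,g[220:244,u])
for y in (.155,.165,.175): print(proj('top',[.5428+.1045*(y+.0397),y,.0595]))
E
```

```text
[0.54710545 0.00074793 0.04053236] [ 1.52562966  1.22768292 -1.20265801] [-0.02784175 -0.09898456 -0.0314033 ]
248 [94 92 89 85 81 76 67 64 68 66 62 56 53 49 46 45 45 47 60 73 78 79 80 93]
251 [47 49 51 53 53 56 56 57 58 61 64 67 71 70 70 71 75 76 76 78 76 77 76 75]
254 [ 59  75  78  78  78  79  77  75  76  79  86  85  88  87  86  86  95 107
 109 109 109 107  97  81]
257 [ 72 104 109 101  83  80  95 114 121 120 121 120 121 120 123 121 120 121
 120 121 121 119 113  98]
260 [ 69 103 115 107  86  80  96 116 120 120 119 117 119 120 123 122 121 121
 120 122 119 122 117 107]
263 [ 59  93 115 116 102  80  80  95 109 100  94  98  84  91 115 121 121 120
 121 120 121 119 119 104]
266 [ 48  80 115 121 111  85  77  94 114 107  94  94  90  87 103 109  94  83
  88 104 119 121 122 118]
269 [ 47  67 100 121 119 103  86  97 115 109  91  94  98  86  92 112 104  83
  77  81  97 116 122 120]
272 [ 47  50  86 116 119 109  83  78  95 107 102  96  96  86  91 113 111  87
  80  82  96 117 122 122]
275 [ 55  48  78 111 120 107  83  80  98 118 112  94  95  89  81  96 105  87
  79  81  97 117 122 122]
278 [ 64  49  65 100 119 121 108  89  97 116 111  96  92  97  86  91 103  92
  82  82  84  98 114 107]
281 [36 24 28 32 41 44 44 39 43 63 76 68 58 53 51 56 69 81 89 87 84 80 79 76]
[266.23390022 231.48999034]
[262.70549647 231.05936472]
[259.17958376 230.62905032]
```

Call:
{"fn": "drive_tool", "kwargs": {"plan": [0.4,4,0,0,0,0,0.4,4,0,0,0,0,0,0,0,0,0,0]}}

```text
t: 14.2
tcp_pos: [0.5479, 0.0085, 0.0405]
tool_rot: [0.0, 0.743, 0.669, 0.0]
force: [1.5, 1.1, -0.8]
finger_gap: 0.0111
grasp_force: 35.0
```

Call:
{"fn": "drive_tool", "kwargs": {"plan": [0,0,0,0,0,0,0,0,0,0,0,0,0,0,0,0,0,0,0,0,0,0,0,0,0,0,0,0,0,0], "hand": 0.5}}

```text
t: 14.7
tcp_pos: [0.5478, 0.008, 0.0405]
tool_rot: [-0.0, 0.743, 0.669, -0.0]
force: [-0.6, 0.2, -0.4]
finger_gap: 0.045
grasp_force: 0.0
```

Call:
{"fn": "drive_tool", "kwargs": {"plan": [-1.0,-10,0,0,0,0,-1.1,-10,0,0,0,0,-1,-10,0,0,0,0,-1.1,-10,0,0,0,0,-1,-10,0,0,0,0]}}

```text
t: 15.2
tcp_pos: [0.5424, -0.0431, 0.0405]
tool_rot: [-0.0, 0.743, 0.669, -0.0]
force: [0.2, -0.5, 0.4]
finger_gap: 0.0454
grasp_force: 0.0
```

```bash
python3 - <<'E'
from h import *
s=ctrl.read_state();print(s['tcp_pos'],s['force'],s['wrist_torque'],s['finger_gap'])
j=ctrl.read_camera('top');i=ctrl.read_camera('side')
cv2.imwrite('pics/c9.png',np.hstack([cv2.resize(j[200:270,250:350],(500,350),interpolation=cv2.INTER_CUBIC),cv2.resize(i[180:290,270:350],(255,350),interpolation=cv2.INTER_CUBIC)]))
E
```

```text
[ 0.54243734 -0.04308582  0.04050828] [ 0.18487766 -0.46990906  0.37101907] [-0.12720026  0.05668803  0.04790867] 0.04538565820271355
```

View pics/c9.png

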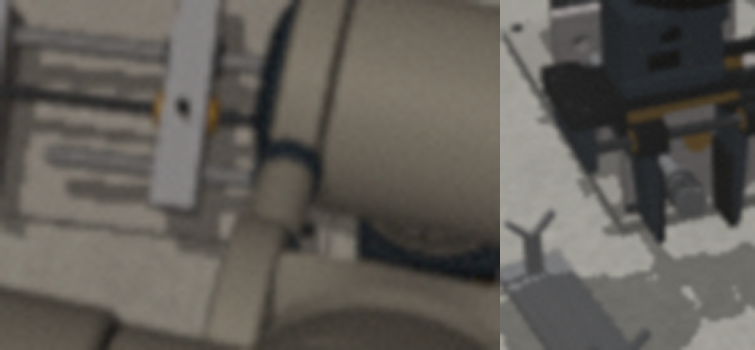

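The side crop shows the knob (685,185) between the open fingers, with the rod still through the block and its tip at (48,155) in the top crop. I grip the knob.

Call:
{"fn": "drive_tool", "kwargs": {"plan": [0,0,0,0,0,0,0,0,0,0,0,0,0,0,0,0,0,0,0,0,0,0,0,0,0,0,0,0,0,0], "hand": 0, "newtons": 30}}

```text
t: 15.8
tcp_pos: [0.5427, -0.0416, 0.0405]
tool_rot: [0.0, 0.743, 0.669, 0.0]
force: [1.2, 1.8, 0.9]
finger_gap: 0.0235
grasp_force: 30.0
```

Call:
{"fn": "drive_tool", "kwargs": {"plan": [0,0,0,0,0,0,0,0,0,0,0,0]}}

```text
t: 16.0
tcp_pos: [0.5426, -0.0418, 0.0405]
tool_rot: [-0.0, 0.743, 0.669, 0.0]
force: [1.0, 2.0, 0.5]
finger_gap: 0.0235
grasp_force: 30.0
```

```bash
python3 - <<'E'
from h import *
s=ctrl.read_state();print(s['tcp_pos'],s['force'],s['wrist_torque'],s['finger_gap'],s['grasp_force'])
j=ctrl.read_camera('top');cv2.imwrite('pics/t10.png',j)
g=j.astype(int).sum(2)//3
for u in list(range(252,280,2)): print(u,g[226:242,u])
i=ctrl.read_camera('side');cv2.imwrite('pics/s10.png',i)
print(i.astype(int).sum(2)[184:204,286:306]//3)
E
```

```text
[ 0.54262691 -0.04177512  0.04053361] [0.99078603 2.04665812 0.51723438] [ 0.30981791 -0.12042749 -0.02622252] 0.02345188449929742 29.99312996864319
252 [69 71 74 73 73 75 77 78 77 78 76 79 77 77 78 76]
254 [ 78  78  78  80  86  86  88  87  85  87  96 109 111 108 110 107]
256 [ 91 105 112 113 121 120 123 120 119 118 122 121 124 121 121 120]
258 [ 98 116 119 119 115 112 119 121 122 123 121 121 123 121 121 121]
260 [ 97 117 113  98  94  90  90 110 118 124 123 122 120 123 121 121]
262 [ 83 104 107  95  95  93  84  96 119 120 116 117 120 120 121 120]
264 [ 81  93 106  90  95  97  85  92 114 108  88  78  89 104 118 124]
266 [ 80  96 110  99  95  98  85  91 113 110  87  79  83  98 119 122]
268 [ 80  96 113 106  94  97  88  87 102 105  88  77  81  97 117 123]
270 [ 88  93 114 112  93  94  94  85  97 106  88  79  81  95 113 122]
272 [ 86  80  95 109  96  96  97  86  93 113 103  86  81  84  97 118]
274 [ 88  79  95 110 101  96 102  87  91 114 111  89  81  81  97 117]
276 [ 91  82  96 115 108  94  98  90  89 103 109  89  80  83  97 117]
278 [110  87  97 117 111  93  93  93  88  99 104  86  81 
[... 1013 characters left out ...]
  44  38
   38  38]
 [ 92  82  84  86  86  85  86  86  91  94  92  90  90  95  89  65  43  39
   39  39]
 [102  85  84  84  84  83  82  84  87  89  88  90 100 110 106  73  43  39
   38  39]
 [104  83  80  81  74  69  68  73  81  84  85  87 101 110 109  74  47  39
   39  38]
 [ 84  63  57  56  51  44  43  50  56  69  77  79  88  98  94  69  46  40
   38  40]
 [ 53  44  40  37  37  35  36  34  38  46  53  54  57  63  60  48  40  40
   40  39]
 [ 36  42  41  35  35  33  34  33  33  34  37  35  34  35  35  34  36  37
   40  39]
 [ 35  38  39  36  35  33  34  34  32  35  33  33  34  33  33  34  31  37
   38  41]
 [ 38  36  36  35  33  35  34  35  34  34  34  31  34  34  34  32  32  35
   38  38]]
```

Call:
{"fn": "drive_tool", "kwargs": {"plan": [0,0,0.7,-0.01,0.001,0,0,0,0.8,-0.01,0.001,0,0,0,0,0,0,0]}}

```text
t: 16.4
tcp_pos: [0.5426, -0.0418, 0.0421]
tool_rot: [0.007, 0.743, 0.669, -0.008]
force: [-0.2, -1.6, -0.7]
finger_gap: 0.0231
grasp_force: 30.0
```

```bash
python3 - <<'E'
from h import *
np.set_printoptions(precision=4,suppress=True)
s=ctrl.read_state();print(s['tcp_pos'],s['force'],s['wrist_torque'],s['grasp_force'])
i=ctrl.read_camera('side');print(i.astype(int).sum(2)[190:202,290:304]//3)
P=np.array([.5626,.174,.06])
for z in (.06,.063,.066): print(proj('side',[P[0],P[1],z]))
print(proj('side',[.5686,.2055,.06]))
E
```

```text
[ 0.5426 -0.0418  0.0421] [-0.1649 -1.6307 -0.7167] [-0.203  -0.0003  0.0267] 29.997536838054657
[[ 86  86  87  85  82  81  81  83  84  82  69  48  37  38]
 [ 86  86  84  78  72  70  74  78  83  82  70  52  40  38]
 [ 86  84  80  71  64  70  80  81  81  83  72  53  39  39]
 [ 83  83  77  70  72  85  93  89  89  83  73  53  41  37]
 [ 85  84  82  84  92  99 100  95  89  83  72  52  40  38]
 [ 85  85  86  89  94 100 100  94  86  81  70  51  39  38]
 [ 84  82  82  86  90  94  92  89  88  85  74  52  39  40]
 [ 73  68  70  74  83  89  88  87  93  96  82  57  41  40]
 [ 52  46  45  51  64  76  81  85  95  99  81  53  41  39]
 [ 36  34  36  37  44  52  57  60  66  65  55  42  38  39]
 [ 35  33  32  34  35  37  39  38  40  38  35  34  34  39]
 [ 34  34  33  34  34  32  33  32  32  33  34  32  33  39]]
[297.4648 198.1995]
[297.4026 197.1475]
[297.3402 196.0928]
[294.7581 192.7117]
```

Call:
{"fn": "drive_tool", "kwargs": {"plan": [0.5,5,0,0,0,0,0.5,5,0,0,0,0,0.5,5,0,0,0,0,0.5,5,0,0,0,0,0,0,0,0,0,0]}}

```text
t: 16.95
tcp_pos: [0.5447, -0.0211, 0.042]
tool_rot: [0.007, 0.743, 0.669, -0.007]
force: [0.8, 1.3, 0.1]
finger_gap: 0.0235
grasp_force: 30.0
```

Call:
{"fn": "drive_tool", "kwargs": {"plan": [0.2,2,0,0,0,0,0.2,2,0,0,0,0,0,0,0,0,0,0]}}

```text
t: 17.25
tcp_pos: [0.545, -0.0178, 0.042]
tool_rot: [0.007, 0.743, 0.669, -0.007]
force: [0.7, 1.6, -0.0]
finger_gap: 0.0232
grasp_force: 30.0
```

Call:
{"fn": "drive_tool", "kwargs": {"plan": [0.2,2,0,0,0,0,0.2,2,0,0,0,0,0,0,0,0,0,0]}}

```text
t: 17.55
tcp_pos: [0.5454, -0.0137, 0.042]
tool_rot: [0.007, 0.743, 0.669, -0.007]
force: [1.3, 1.4, -0.0]
finger_gap: 0.0234
grasp_force: 30.0
```

Call:
{"fn": "drive_tool", "kwargs": {"plan": [0.1,1,0,0,0,0,0.1,1,0,0,0,0,0,0,0,0,0,0]}}

```text
t: 17.85
tcp_pos: [0.5456, -0.0118, 0.042]
tool_rot: [0.007, 0.743, 0.669, -0.007]
force: [1.4, -1.1, -0.8]
finger_gap: 0.0232
grasp_force: 30.0
```

Call:
{"fn": "drive_tool", "kwargs": {"plan": [0.1,1,0,0,0,0,0.1,1,0,0,0,0,0,0,0,0,0,0]}}

```text
t: 18.15
tcp_pos: [0.5457, -0.0098, 0.042]
tool_rot: [0.007, 0.743, 0.669, -0.007]
force: [0.6, -1.1, -1.1]
finger_gap: 0.0229
grasp_force: 30.0
```

Call:
{"fn": "drive_tool", "kwargs": {"plan": [0.1,1,0,0,0,0,0.1,1,0,0,0,0,0,0,0,0,0,0]}}

```text
t: 18.45
tcp_pos: [0.5459, -0.0077, 0.042]
tool_rot: [0.007, 0.743, 0.669, -0.007]
force: [0.9, -0.2, -0.1]
finger_gap: 0.0234
grasp_force: 30.0
```

Call:
{"fn": "drive_tool", "kwargs": {"plan": [0.1,1,0,0,0,0,0.1,1,0,0,0,0,0,0,0,0,0,0]}}

```text
t: 18.75
tcp_pos: [0.5461, -0.0058, 0.042]
tool_rot: [0.007, 0.743, 0.669, -0.007]
force: [-0.2, -0.1, 0.0]
finger_gap: 0.0231
grasp_force: 30.0
```

Call:
{"fn": "drive_tool", "kwargs": {"plan": [0.1,1,0,0,0,0,0.1,1,0,0,0,0,0,0,0,0,0,0]}}

```text
t: 19.05
tcp_pos: [0.5464, -0.0038, 0.042]
tool_rot: [0.007, 0.743, 0.669, -0.007]
force: [0.8, 0.2, -0.8]
finger_gap: 0.0233
grasp_force: 30.0
```

Call:
{"fn": "drive_tool", "kwargs": {"plan": [0.2,2,0,0,0,0,0.2,2,0,0,0,0,0,0,0,0,0,0]}}

```text
t: 19.35
tcp_pos: [0.5468, 0.0004, 0.042]
tool_rot: [0.007, 0.743, 0.669, -0.007]
force: [-0.5, 1.2, -1.9]
finger_gap: 0.0231
grasp_force: 30.0
```

Call:
{"fn": "drive_tool", "kwargs": {"plan": [0.2,2,0,0,0,0,0.2,2,0,0,0,0,0,0,0,0,0,0]}}

```text
t: 19.65
tcp_pos: [0.5472, 0.0043, 0.042]
tool_rot: [0.007, 0.743, 0.669, -0.007]
force: [1.1, 0.4, -1.5]
finger_gap: 0.0232
grasp_force: 30.0
```

Call:
{"fn": "drive_tool", "kwargs": {"plan": [0.1,1,0,0,0,0,0.1,1,0,0,0,0,0,0,0,0,0,0]}}

```text
t: 19.95
tcp_pos: [0.5475, 0.0062, 0.042]
tool_rot: [0.007, 0.743, 0.669, -0.007]
force: [0.5, 0.3, -0.6]
finger_gap: 0.0231
grasp_force: 30.0
```

Call:
{"fn": "drive_tool", "kwargs": {"plan": [0.1,1,0,0,0,0,0.1,1,0,0,0,0,0,0,0,0,0,0]}}

```text
t: 20.25
tcp_pos: [0.5476, 0.008, 0.042]
tool_rot: [0.007, 0.743, 0.669, -0.007]
force: [0.7, -3.1, -1.7]
finger_gap: 0.0231
grasp_force: 30.0
```

Call:
{"fn": "drive_tool", "kwargs": {"plan": [0.1,1,0,0,0,0,0,0,0,0,0,0]}}

```text
t: 20.45
tcp_pos: [0.5477, 0.0081, 0.0421]
tool_rot: [0.007, 0.743, 0.669, -0.008]
force: [-0.4, -12.5, 0.7]
finger_gap: 0.0231
grasp_force: 30.0
```

Call:
{"fn": "drive_tool", "kwargs": {"plan": [0.1,1,0,0,0,0,0,0,0,0,0,0]}}

```text
t: 20.65
tcp_pos: [0.5477, 0.0082, 0.042]
tool_rot: [0.008, 0.743, 0.669, -0.008]
force: [-1.6, -22.5, -0.4]
finger_gap: 0.0235
grasp_force: 30.0
```

```bash
python3 - <<'E'
from h import *
s=ctrl.read_state();print(s['tcp_pos'],s['force'],s['wrist_torque'],s['grasp_force'])
j=ctrl.read_camera('top');cv2.imwrite('pics/t11.png',j)
g=j.astype(int).sum(2)//3
print(g[218:240,236:262])
for d in (175,187,196): print(d,[proj('top',[.5502+.1048*d/1e3,.0318+.9945*d/1e3,z]) for z in (.06,.088)])
E
```

```text
[0.54769489 0.00821562 0.04203656] [ -1.58466715 -22.4769621   -0.42941488] [-3.8985224   0.24222705  0.04508699] 30.021218955516815
[[ 39  40  42  41  41  42  43  55  97 122 129 127 109  74  38  36  44  43
   45  40  42  47  51  53  59  63]
 [ 35  38  38  38  38  36  40  59 100 124 128 122 101  67  43  37  40  44
   42  44  40  48  46  47  48  47]
 [ 35  34  37  36  36  38  35  62 108 128 130 124  96  63  46  45  48  58
   61  59  61  73  80  77  68  65]
 [ 33  32  33  32  33  35  38  68 111 126 130 124  92  56  46  48  56  70
   74  75  82 104 114 112 104 101]
 [ 28  28  26  31  30  31  40  71 112 128 130 123  90  57  46  48  63  76
   77  78  86 110 120 122 115 115]
 [ 24  25  27  30  28  26  42  82 116 129 130 119  85  53  47  49  63  75
   76  77  84 101 107 109 108 108]
 [ 44  40  39  39  32  32  46  88 118 127 127 112  78  50  47  52  65  76
   80  77  78  84  84  83  82  84]
 [ 69  67  65  59  53  51  63  96 121 128 126 109  75  49  43  54  69  77
   78  78  76  80  80  79  81  78]
 [ 77  77  78  76  72  72  82 108 126 129 124 101  69  47  49  57  70  75
   78  80  89  93  94
[... 968 characters left out ...]
1  81  86  88  87  86  90]
 [118 120 120 119 119 118 107  94  85  77  60  50  47  52  61  73  79  79
   78  76  77  78  78  77  79  78]
 [118 120 121 119 122 120 117 107  94  77  62  50  50  52  66  75  79  79
   79  79  81  80  82  81  79  77]
 [118 118 119 121 120 120 121 121 113 102  85  71  59  59  68  77  77  84
   87  95  95  96  96  95  84  81]
 [117 117 119 117 120 121 121 120 120 117 109  90  73  68  73  76  79  85
  105 115 116 115 116 115 103  97]]
175 [array([248.29790291, 229.25207064]), array([246.79771682, 227.91188738])]
187 [array([244.10238571, 228.7363833 ]), array([242.52238734, 227.38685205])]
196 [array([240.95849933, 228.34996262]), array([239.31878911, 226.99344787])]
```

```bash
python3 - <<'E'
from h import *
a=cv2.imread('pics/t10.png').astype(int).sum(2)//3;b=cv2.imread('pics/t11.png').astype(int).sum(2)//3
print((b-a)[222:236,232:262])
# near side, is knob visible in side?
i=ctrl.read_camera('side');j=ctrl.read_camera('top')
cv2.imwrite('pics/c12.png',np.hstack([cv2.resize(i[190:270,270:350],(500,500),interpolation=cv2.INTER_CUBIC),cv2.resize(j[215:255,230:250],(250,500),interpolation=cv2.INTER_CUBIC)]))
E
```

```text
[[  0   3   3  -1  -2  -4  -4   3  -4   2   3   0  -1  -1  -1  -2   0   2
   -1  -4   2   2  -2  -1   1  -1  -2  -1  -3  -1]
 [  3  -3   3  -6  -5  -4  -3   1   0   0   1   0  -1  -1   0  -1  -2   1
    0  -4  -2  -1  -6  -1   0  -2  -3  -2  -2   0]
 [ -1   3   2  -2  -1  -1  -3   1  -1   0  -3  -4  -3  -2  -2  -1  -3   0
   -1   0  -2   0   1  -3  -1   0  -3  -3  -3   0]
 [  1  -3   0  -2   0   1   1  -2  -3  -1   1  -2  -2  -2  -2  -1   3  -4
   -3   2  -1  -2  -1   0  -3  -1   0  -1   2  -3]
 [ -2  -2  -1  -2   0   0   0  -1  -3  -1   2   0   0  -3  -2  -3   2  -4
    0   2   1  -2   0   0  -2  -3  -4  -1  -2   0]
 [  1   0  -3   1  -2  -1  -2  -3   1  -1   3   0  -2   0   0  -1  -5   0
    8   6   1  -5  -2  -2  -8 -11  -3  -1  -1   2]
 [ -4   0   1  -1  -1  -3  -3   1   2  -1   7   2  -1  -2  -2  -2  -3  13
   30  21   7   0  -1  -6 -19 -25 -15  -8  -2  -1]
 [  0   0  -2  -2  -3  -2   0  -1  -1   0   1   2   0  -1   2   0   1  27
   41  31  20  12  11  -4 -20 -26 -26 -11  -7  -7]
 [  1  -3  -2  -1  -1   0  -2  -1  -2  -2  -2   0  -4  -1  -1  -5   0  24
   35  21  18  18  11  -6 -25 -23 -20  -3  -2  -3]
 [ -2  -1   2  -2  -2  -1  -1  -3  -1  -3  -2  -1  -1  -1  -3  -3  -1   6
   15   6   3   4  -7 -30 -33 -34 -21  -7   2   8]
 [ -2  -1  -1   2  -3   2   0  -2  -3   1   0  -2   2  -2   0   0   1  -5
   -4  -7 -12  -9 -14 -29 -34 -35 -32 -19  -9  -3]
 [ -4  -1   1  -1  -1   0  -1  -3   0  -2   0  -3   0  -2  -2  -3  -6   1
   -4  -2  -3  -2  -8 -16 -12 -16 -17 -23 -17 -13]
 [  0   0  -3  -3  -5  -1  -1   1  -1   0  -3  -2  -3   0  -2  -1  -4  -1
    1  -2   4   2  -7 -22 -18 -14 -16 -19 -16 -15]
 [ -1  -2   1  -1   0  -2  -3   0   0   1  -2   1  -4  -1  -2  -1  -1   0
    0  -1   0   1 -10 -30 -37 -35 -35 -36 -38 -35]]
```

The push stopped firmly at about 22 N. That could be the knob flush on the plate or a finger touching it, so I relieve the push, regrip about 6 mm further back and compare.

Call:
{"fn": "drive_tool", "kwargs": {"plan": [-0.2,-2,0,0,0,0,0,0,0,0,0,0]}}

```text
t: 21.0
tcp_pos: [0.5476, 0.0079, 0.042]
tool_rot: [0.007, 0.743, 0.669, -0.007]
force: [0.4, -1.4, -1.7]
finger_gap: 0.0233
grasp_force: 30.0
```

Call:
{"fn": "drive_tool", "kwargs": {"plan": [0,0,0,0,0,0,0,0,0,0,0,0,0,0,0,0,0,0,-0.3,-3,0,0.01,-0.001,0,-0.3,-3,-0.5,0.01,-0.001,0], "hand": 0.4}}

```text
t: 21.5
tcp_pos: [0.547, 0.002, 0.0416]
tool_rot: [-0.0, 0.743, 0.669, 0.0]
force: [0.3, -0.2, 0.5]
finger_gap: 0.0368
grasp_force: 0.0
```

Call:
{"fn": "drive_tool", "kwargs": {"plan": [0,0,0,0,0,0,0,0,0,0,0,0,0,0,0,0,0,0,0,0,0,0,0,0,0,0,0,0,0,0], "hand": 0, "newtons": 30}}

```text
t: 22.0
tcp_pos: [0.5473, 0.0017, 0.0417]
tool_rot: [0.0, 0.743, 0.669, 0.0]
force: [1.2, -6.0, 0.1]
finger_gap: 0.0231
grasp_force: 30.0
```

Call:
{"fn": "drive_tool", "kwargs": {"plan": [0.1,1,0,0,0,0,0,0,0,0,0,0]}}

```text
t: 22.2
tcp_pos: [0.5473, 0.0018, 0.0416]
tool_rot: [0.001, 0.743, 0.669, -0.001]
force: [-0.6, -17.2, 0.5]
finger_gap: 0.0233
grasp_force: 30.0
```

Call:
{"fn": "drive_tool", "kwargs": {"plan": [0.1,1,0,0,0,0,0,0,0,0,0,0]}}

```text
t: 22.4
tcp_pos: [0.5474, 0.0019, 0.0416]
tool_rot: [0.001, 0.743, 0.669, -0.001]
force: [-2.0, -27.3, 1.1]
finger_gap: 0.0231
grasp_force: 30.0
```

The stop came 6 mm further back with the grip 6 mm further back, so the rod itself is seated and not a finger. I relieve the push, let go, retreat and verify by measurement.

Call:
{"fn": "drive_tool", "kwargs": {"plan": [-0.2,-2.5,0,0,0,0,0,0,0,0,0,0]}}

```text
t: 22.6
tcp_pos: [0.5473, 0.0014, 0.0416]
tool_rot: [0.0, 0.743, 0.669, 0.0]
force: [1.5, -2.4, 1.5]
finger_gap: 0.0234
grasp_force: 30.0
```

Call:
{"fn": "drive_tool", "kwargs": {"plan": [0,0,0,0,0,0,0,0,0,0,0,0,0,0,0,0,0,0,0,0,0,0,0,0,-0.5,-5,0,0,0,0], "hand": 0.5}}

```text
t: 23.1
tcp_pos: [0.5464, -0.0031, 0.0415]
tool_rot: [-0.0, 0.743, 0.669, -0.0]
force: [-0.3, -0.6, -0.9]
finger_gap: 0.0457
grasp_force: 0.0
```

Call:
{"fn": "drive_tool", "kwargs": {"plan": [-3,-30,0,0,0,0,-4,-40,0,0,0,0,-4,-40,20,0,0,0,-20,-40,40,0,0,0,-30,-40,40,0,0,0]}}

```text
t: 23.6
tcp_pos: [0.4951, -0.1799, 0.127]
tool_rot: [0.0, 0.743, 0.669, 0.0]
force: [0.9, -0.2, -0.1]
finger_gap: 0.0457
grasp_force: 0.0
```

Call:
{"fn": "drive_tool", "kwargs": {"plan": [-20,-40,40,0,0,0,-20,-40,40,0,0,0,-20,-40,0,0,0,0,0,-40,0,0,0,0,0,0,0,0,0,0]}}

```text
t: 24.1
tcp_pos: [0.4415, -0.3294, 0.1932]
tool_rot: [0.001, 0.744, 0.668, -0.0]
force: [0.4, 0.3, -0.1]
finger_gap: 0.0458
grasp_force: 0.0
```

```bash
python3 - <<'E'
from h import *
s=ctrl.read_state();print(s['tcp_pos'],s['force'])
a=cv2.imread('pics/top0.png').astype(int).sum(2)//3
j=ctrl.read_camera('top');cv2.imwrite('pics/t13.png',j);b=j.astype(int).sum(2)//3
i=ctrl.read_camera('side');cv2.imwrite('pics/s13.png',i)
print('far diff');print((b-a)[224:234,234:250])
print('near');print(b[228:252,300:326])
for d in (-30,0): print(d,proj('top',[.5502+.1048*d/1e3,.0318+.9945*d/1e3,.06]),proj('side',[.5502+.1048*d/1e3,.0318+.9945*d/1e3,.06]))
print('side');print(i.astype(int).sum(2)[214:246,308:334]//3)
E
```

```text
[ 0.44154423 -0.32944172  0.19319538] [ 0.3737958   0.2715922  -0.12431104]
far diff
[[ 3  5  2  2  4  2  5  1  4  9  9  9 10  9  7  6]
 [ 4  6  9  6  5  4  5  4 10  9  8 11 10  7  8  2]
 [ 7  7  9  6  7  6  9  6 11  7  9 12  8  9  6  3]
 [ 4  7  8  8  5  5  4  6 11 11  7 13  9  5  0  9]
 [ 7  8  5  5  6  8  8  7 14 12 12  8 10  3  2 24]
 [ 4  7  6  8  5  6  7  8 11  9 10  8 10  6 11 36]
 [ 7  5  8  6  9  7  6  3  7 10  9 11  9  7  8 26]
 [ 6 10 10  8  7  7  9  6  8 10 10  8  8  8  5 15]
 [10  9 10  8  7 12 10  8 11 12 11 11  7  6  6  5]
 [ 9 13  9 10  9  9 10  9 12  9 11  8  9  4  4  3]]
near
[[113 112 111 112 111 115 124 133 134 131 125  84  58  64  76  81  96 110
  110 114 118 119 120 121 120 118]
 [ 86  88  87  88  86  93 117 130 132 132 121  80  65  71  78  85 101 108
  116 117 119 121 124 122 121 121]
 [ 81  78  79  79  80  86 110 128 134 131 111  77  73  80  80  81  87  95
  110 119 120 121 123 124 124 121]
 [ 86  84  82  83  82  90 112 128 135 131 108  74  74  81  79  79  81  88
  110 120 121 122 125 124 123 123]
 [103  98  99  98  99 102 121 132 133 127 103  70  72  77  78  
[... 5029 characters left out ...]
49  50  51
   53  58  63  48  34  27  32  31]
 [ 45  48  57  70  72  68  64  60  56  53  53  51  52  52  51  52  51  49
   51  55  63  51  34  31  31  29]
 [ 45  47  50  54  56  54  51  53  52  53  53  52  51  51  46  50  49  49
   46  52  60  51  36  31  30  31]
 [ 46  45  48  51  52  53  53  53  51  50  51  51  49  48  45  45  44  44
   44  50  56  48  37  31  31  32]
 [ 46  46  47  49  50  51  50  51  47  47  46  46  47  47  46  45  44  41
   46  53  54  47  37  31  32  31]
 [ 48  47  46  48  47  45  47  46  46  49  53  56  63  70  69  66  52  44
   46  53  51  42  33  31  29  31]
 [ 46  45  44  46  47  49  56  62  67  71  80  88  95 101 107 102  74  48
   45  47  45  38  32  30  31  32]]
```

The arm is clear. The knob end measures at column 321 in the top view against 320.5 expected when flush, so it is within about 1.5 mm. As a final check I press the knob's end gently with closed fingers, without gripping, so nothing can wedge.

Call:
{"fn": "drive_tool", "kwargs": {"plan": [25,45,0,0,0,0,25,45,-10,0,0,0,25,45,-20,0,0,0,16,45,-20,0,0,0,8,40,-20,0,0,0], "hand": 0}}

```text
t: 24.7
tcp_pos: [0.537, -0.1108, 0.1252]
tool_rot: [0.0, 0.743, 0.67, 0.0]
force: [0.8, -0.3, 0.0]
finger_gap: 0.0086
grasp_force: 0.0
```

Call:
{"fn": "drive_tool", "kwargs": {"plan": [0,20,-25,0,0,0,0,15,-30,0,0,0,0,0,-20,0,0,0,0,0,0,0,0,0]}}

```text
t: 25.1
tcp_pos: [0.5343, -0.077, 0.0487]
tool_rot: [-0.002, 0.743, 0.67, -0.001]
force: [0.3, -0.4, 1.0]
finger_gap: -0.0001
grasp_force: 0.0
```

Call:
{"fn": "drive_tool", "kwargs": {"plan": [1,15,0,0,0,0,1,15,-2,0,0,0,1,13,0,0,0,0,0,0,0,0,0,0]}}

```text
t: 25.5
tcp_pos: [0.5395, -0.0339, 0.0495]
tool_rot: [0.0, 0.743, 0.67, 0.0]
force: [-0.3, 0.9, 0.2]
finger_gap: 0.0003
grasp_force: 0.0
```

Call:
{"fn": "drive_tool", "kwargs": {"plan": [0.3,3,0,0,0,0,0.3,3,0,0,0,0,0.2,2,0,0,0,0,0,0,0,0,0,0]}}

```text
t: 25.9
tcp_pos: [0.5401, -0.0279, 0.0488]
tool_rot: [0.0, 0.743, 0.669, 0.0]
force: [-0.2, 0.6, 0.1]
finger_gap: 0.0003
grasp_force: 0.0
```

Call:
{"fn": "drive_tool", "kwargs": {"plan": [0.2,2,0,0,0,0,0,0,0,0,0,0]}}

```text
t: 26.1
tcp_pos: [0.5403, -0.0259, 0.0488]
tool_rot: [-0.0, 0.743, 0.669, -0.0]
force: [1.7, -0.7, -0.0]
finger_gap: 0.0002
grasp_force: 0.0
```

Call:
{"fn": "drive_tool", "kwargs": {"plan": [0.1,1.5,0,0,0,0,0,0,0,0,0,0]}}

```text
t: 26.3
tcp_pos: [0.5404, -0.0243, 0.0488]
tool_rot: [-0.0, 0.743, 0.669, -0.0]
force: [-0.3, -0.6, 0.5]
finger_gap: 0.0004
grasp_force: 0.0
```

Call:
{"fn": "drive_tool", "kwargs": {"plan": [2,2,0,0,0,0,2,2,0,0,0,0,0,0,0,0,0,0]}}

```text
t: 26.6
tcp_pos: [0.5448, -0.0201, 0.0488]
tool_rot: [0.0, 0.743, 0.669, 0.0]
force: [-0.7, -0.4, -0.7]
finger_gap: 0.0007
grasp_force: 0.0
```

Call:
{"fn": "drive_tool", "kwargs": {"plan": [0.2,2,0,0,0,0,0.2,2,0,0,0,0,0,0,0,0,0,0]}}

```text
t: 26.9
tcp_pos: [0.5447, -0.0162, 0.0488]
tool_rot: [0.0, 0.743, 0.669, -0.0]
force: [0.0, 0.7, -0.2]
finger_gap: 0.0003
grasp_force: 0.0
```

Call:
{"fn": "drive_tool", "kwargs": {"plan": [0.1,1,0,0,0,0,0.1,1,0,0,0,0,0,0,0,0,0,0]}}

```text
t: 27.2
tcp_pos: [0.5448, -0.016, 0.0488]
tool_rot: [0.001, 0.743, 0.669, -0.001]
force: [-3.7, -19.8, 1.2]
finger_gap: 0.0002
grasp_force: 10.0
```

Call:
{"fn": "drive_tool", "kwargs": {"plan": [0.1,1,0,0,0,0,0,0,0,0,0,0]}}

```text
t: 27.4
tcp_pos: [0.5448, -0.0159, 0.0488]
tool_rot: [0.001, 0.743, 0.669, -0.001]
force: [-4.5, -28.3, 1.1]
finger_gap: 0.0005
grasp_force: 14.9
```

The knob end is solid against 28 N with no travel, so the rod is fully home. I back off, clear the arm and hand in.

Call:
{"fn": "drive_tool", "kwargs": {"plan": [-0.3,-5,0,0,0,0,-2,-20,0,0,0,0,-4,-40,0,0,0,0,0,-40,30,0,0,0,0,-30,40,0,0,0]}}

```text
t: 27.9
tcp_pos: [0.5374, -0.1499, 0.1183]
tool_rot: [-0.002, 0.743, 0.669, -0.001]
force: [1.0, -0.4, -0.1]
finger_gap: 0.0004
grasp_force: 0.0
```

Call:
{"fn": "drive_tool", "kwargs": {"plan": [0,-10,40,0,0,0,0,0,30,0,0,0,0,0,0,0,0,0,0,0,0,0,0,0]}}

```text
t: 28.3
tcp_pos: [0.5389, -0.1584, 0.1891]
tool_rot: [0.0, 0.743, 0.669, 0.0]
force: [0.4, -0.1, 0.1]
finger_gap: 0.0003
grasp_force: 0.0
```

```bash
python3 - <<'E'
from h import *
b=ctrl.read_camera('top').astype(int).sum(2)//3
print(b[234:240,308:325],ctrl.read_state()['force'])
print(ctrl.finish_job())
E
```

```text
[[131 123  90  64  68  74  66  71  65  67  75  74  87 101 116 120 116]
 [131 124  85  66  77  79  75  78  71  67  73  67  82  97 112 115 117]
 [131 120  87  68  76  91  83  79  77  72  79  74  86 103 114 119 121]
 [130 119  85  69  71  89  83  82  80  78  84  85  89 101 114 121 122]
 [128 110  82  75  74  80  76  75  84  80  85  87  93 106 116 121 124]
 [127 106  76  66  63  67  67  65  76  74  75  83  92 113 122 124 124]] [ 0.17793961 -0.13002382  0.96149348]
the job is handed in; nothing more can be done
None
```

The guide rod is through the near plate, the block and the far plate, its knob seated to a hard stop on the near plate (camera measured it flush to within about 1.5 mm). Peak push was 28 N, the arm was clear, and the job was handed in at about 28 s.

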